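# Finish dealing staple cartons into three desk trays

### The arm

A 7-joint arm with a two-finger parallel gripper is mounted at the origin on a cart in front of the work surface, level with it; the furniture and walls round the work are solid. World frame = base frame: x ahead of the robot, y to its left, z up, the work surface at z = 0. Lengths are in m, angles in degrees, forces in N, time in s.
With the tool pointing down it reaches from about 0.425 to 0.875 m from the base axis. Payload 4.7 kg.
Tool frame: the origin (TCP) lies on the centre line of the jaws, within the pads' length; the fingertips stand 8 mm ahead of it and the grasp point (between the pads) lies 11 mm behind it; z points along the fingers, y is the direction in which the jaws open and shut (so a half turn about z gives the same grasp; the last joint's range is limited). The gripper opens to 87 mm and grips with 3 to 60 N. Pads are 19 mm wide; open, the fingers measure 117 mm over their backs; the gripper's body (75 mm by 190 mm) begins 51 mm behind the grasp point.
Start: joints at [68.073, 18.392, -4.016, 83.108, 1.295, 78.541, -3.26], TCP at [0.251, -0.6, 0.231] pointing down, gripper open.
Joint ranges: [-163.93, 163.93], [-17.29, 119.83], [-79.2, 71.16], [3.27, 140.29], [-89.18, 269.18], [5.43, 117.66], [-154.24, 154.24]. Speed limits (degrees/s): [147.25, 147.25, 180, 180, 180, 180, 180].

### API

Orientations are given as [roll, pitch, yaw] about the fixed x, y, z axes, in that order (R = Rz(yaw) Ry(pitch) Rx(roll)).
In Python, from cell import status, vision, workorder gives the robot as it stands.
- The arm moves only by the tool step_arm, never from a script. Its argument "series" is a list of rows, each an object of numbers: "ax", "ay", "az": the turn, a rotation vector about the world's x, y, z in degrees; "x", "y", "z": the shift along the world's x, y, z in m; "claw": the opening in per cent of the stroke, from 0 (shut) to 100 (fully open). In form: [{"ax": .., "ay": .., "az": .., "x": .., "y": .., "z": .., "claw": ..}, ...]. A call has 1 to 12 rows; each row is the pose to reach, as a shift and turn from the pose commanded when the call began; what a row does not reach only later rows make up. A row lasts 1/10 s, in which the tool goes at most 50 mm and 8.59 degrees, less where a joint would pass 70% of its speed; a pose out of reach is approached as far as the arm can. A call with a gripper value outside its range is refused whole. The fingers move at their own pace and stop on an object; "squeeze" is the grip in N (left out, the last holds). Time passes only in rows, so rows that repeat a pose let the fingers close. It gives the time, the measured TCP pose, the force and the opening at its end, in the units of the state.
- status.get_obs(): the state, without advancing time (a new reading comes with each control period).
- vision.read_camera(name): name is "scene" or "top" or "wrist"; returns the picture (400x640x3 uint8, red, green, blue); there is no depth.
- vision.camera_params(name): a dict with "fovy" (degrees; the focal length in pixels is half the picture's height over the tangent of half this angle, whatever the lens; pixels are square), "cx", "cy" (the principal point, pixels), "dist" ([k1, k2, p1, p2, k3] as OpenCV has them; the pictures are not rectified), "eye" and "orientation" of the camera in the world; the wrist camera has in their place "tool_from_camera" (4x4, takes a point from camera to tool coordinates, whose origin is the TCP and whose axes are the flange's). Camera axes: x right, y down, z forward; pixel columns grow to the right and rows downward; lengths in m; the calibration is good to about 2 mm. A picture is of the moment at which its call begins: read the wrist's pose just before it. camera_params takes no time and is no camera call.
- workorder.sign_off(): hands the job in, once; it reports no verdict.
The state is a dict: "time_s": time; "qpos": joint angles; "joint_velocities": joint speeds; "effort": joint torques, N m; "tool_pos": TCP position; "tool_rot": TCP orientation; "force": force on the tool from outside, world axes, zero at the start; "wrist_torque": the same for the moment, N m; "grip_width": finger opening in m.
Only numpy, scipy, OpenCV 4.12 (cv2) and the standard library are available. Lean on these libraries where they do the work, as an engineer would, in place of code of your own. Each camera call takes 0.05 s, during which the arm holds its last target.

### The job

The cartons of staples are being dealt out to the three blue desk trays, one per tray in turn, and the deal was broken off: two trays have got one carton and one tray is still empty. Carry on with the four cartons from the two piles, one at a time: first one to the empty tray, then one more to every tray in whatever order, until each tray holds two, lying flat side by side on the tray's bottom. Leave the cartons already dealt in their trays, and do not disturb the marker, the note pad or the highlighter.

Things in the scene. Friction and masses are not known exactly. Their poses are not given: they have to be found in the camera images.
- tray_a: shallow open tray of blue plastic with an empty white label strip in front, fixed to the worktop; one of three alike. Outside 138 (x) x 173 (y) x 26 mm high, inside 130 x 165 mm, walls and floor 4 mm thick; origin at the centre of its underside, z up, x roughly away from the robot. The three trays stand in a row from left to right and any of them can be in any of the three places. At the start it holds one carton, carton_a, lying in the half towards +y.
- tray_b: shallow open tray of blue plastic with an empty white label strip in front, fixed to the worktop; one of three alike. Outside 138 (x) x 173 (y) x 26 mm high, inside 130 x 165 mm, walls and floor 4 mm thick; origin at the centre of its underside, z up, x roughly away from the robot. The three trays stand in a row from left to right and any of them can be in any of the three places. At the start it holds one carton, carton_b, lying in the half towards -y.
- tray_c: shallow open tray of blue plastic with an empty white label strip in front, fixed to the worktop; one of three alike. Outside 138 (x) x 173 (y) x 26 mm high, inside 130 x 165 mm, walls and floor 4 mm thick; origin at the centre of its underside, z up, x roughly away from the robot. The three trays stand in a row from left to right and any of them can be in any of the three places. At the start it is empty.
- carton_a_center (a point): beige carton of staples, 34 (its x) x 60 (its y) x 19 (its z) mm, about 60 g; the point is at its centre, 9.5 mm above its underside; x is along the short 34 mm side, y along the 60 mm side, z up. Already dealt: lies in tray_a.
- carton_b_center (a point): beige carton of staples, 34 (its x) x 60 (its y) x 19 (its z) mm, about 60 g; the point is at its centre, 9.5 mm above its underside; x is along the short 34 mm side, y along the 60 mm side, z up. Already dealt: lies in tray_b.
- stock_1_center (a point): beige carton of staples, 34 (its x) x 60 (its y) x 19 (its z) mm, about 60 g; the point is at its centre, 9.5 mm above its underside; x is along the short 34 mm side, y along the 60 mm side, z up. Still to be dealt: lies on the worktop in front of the trays, at the left, under stock_2.
- stock_2_center (a point): beige carton of staples, 34 (its x) x 60 (its y) x 19 (its z) mm, about 60 g; the point is at its centre, 9.5 mm above its underside; x is along the short 34 mm side, y along the 60 mm side, z up. Still to be dealt: lies loose on top of stock_1.
- stock_3_center (a point): beige carton of staples, 34 (its x) x 60 (its y) x 19 (its z) mm, about 60 g; the point is at its centre, 9.5 mm above its underside; x is along the short 34 mm side, y along the 60 mm side, z up. Still to be dealt: lies on the worktop in front of the trays, at the right, under stock_4.
- stock_4_center (a point): beige carton of staples, 34 (its x) x 60 (its y) x 19 (its z) mm, about 60 g; the point is at its centre, 9.5 mm above its underside; x is along the short 34 mm side, y along the 60 mm side, z up. Still to be dealt: lies loose on top of stock_3.
- black_marker_center (a point): bystander: black marker, 16 x 133 x 19 mm, long along its y, lying on the worktop between the two piles; the point is at its centre.
- note_pad_center (a point): bystander: pale yellow pad of sticky notes, 76 x 76 x 12 mm, near the right front corner; the point is at its centre.
- green_highlighter_center (a point): bystander: teal highlighter, 20 x 130 x 18 mm, long along its y, near the left front corner; the point is at its centre.

How it is judged:
By the outcome, as a careful person would: the job done as asked, in the order asked, and still so for the second after the job is handed in, with the robot touching nothing.
It also fails if it takes over 72 s, if anything falls off the work surface, if the arm or the gripper's body presses on something with over 40 N, if the wrist force passes 120 N, or if a joint passes its speed limit or range.

## Working session

There is one attempt and no reset: what is moved stays moved. The work goes in short steps, Python scripts to look and compute and a tool call to move; the robot and the scene stay as the last step left them, time stands still between calls to the robot, and variables do not carry over. Pictures are saved under pics/ and viewed, and the job is handed in when it is done.

Besides the shell and the picture viewer there is one more tool, called after "Emit:" as name(argument=value, ...), one argument or row to a line, values as JSON. step_arm: Moves the arm, as the interface text tells. Its arguments: {"type":"object","properties":{"series":{"type":"array"},"squeeze":{"type":"number"}},"required":["series"]}

```bash
mkdir -p pics; ls; python3 - <<'E'
from cell import status, vision
import cv2
print(status.get_obs())
for n in ["scene","top"]:
    print(n,vision.camera_params(n))
    im=vision.read_camera(n); cv2.imwrite(f"pics/{n}0.png",im[:,:,::-1])
print(vision.camera_params("wrist"))
E
```

```text
pics
{'time_s': 0.0, 'qpos': array([68.07427836, 18.44056638, -4.01498255, 83.175616  ,  1.29470052,
       78.54093503, -3.26110542]), 'joint_velocities': array([ 0.00470556,  0.08268618, -0.01335005, -0.00306449,  0.09654904,
        0.02163249, -0.00041889]), 'effort': array([-3.02954122e-04, -4.91285312e+01, -4.03875746e-01, -3.12535608e+01,
       -6.38591498e-02,  4.36806958e-02,  1.69615137e-04]), 'tool_pos': array([ 0.25092882, -0.59901967,  0.2294381 ]), 'tool_rot': array([-1.79888109e+02,  5.67062852e-03,  2.27338066e+01]), 'force': array([ 0.09988117,  0.30986082, -1.52044683]), 'wrist_torque': array([-0.04887123,  0.02549521, -0.02874038]), 'grip_width': 0.08701588338184983}
scene {'fovy': 49.744391001532264, 'cx': 320.5864401020476, 'cy': 201.60831386424272, 'dist': array([-0.11966576,  0.        ,  0.        ,  0.        ,  0.        ]), 'eye': array([-0.32559994, -0.65426326,  1.16323186]), 'orientation': array([-136.56851362,    1.16126033,  -53.27512842])}
top {'fovy': 46.976857854485445, 'cx': 315.2077541963869, 'cy': 197.39430262983765, 'dist': array([-0.04149493,  0.        ,  0.        ,  0.        ,  0.        ]), 'eye': array([0.27561492, 0.015404  , 1.33065324]), 'orientation': array([-170.39398852,   -0.81919796,  -91.27342106])}
{'fovy': 60.214355512206225, 'cx': 320.25441854738847, 'cy': 203.246865707039, 'dist': array([0.01346981, 0.        , 0.        , 0.        , 0.        ]), 'tool_from_camera': array([[-9.83846380e-04, -9.54819982e-01, -2.97183165e-01,
         8.14931105e-02],
       [ 9.99999174e-01, -1.18511871e-03,  4.97099018e-04,
         2.74269820e-04],
       [-8.26837405e-04, -2.97182430e-01,  9.54820360e-01,
        -1.53495014e-01],
       [ 0.00000000e+00,  0.00000000e+00,  0.00000000e+00,
         1.00000000e+00]])}
```

View pics/top0.png

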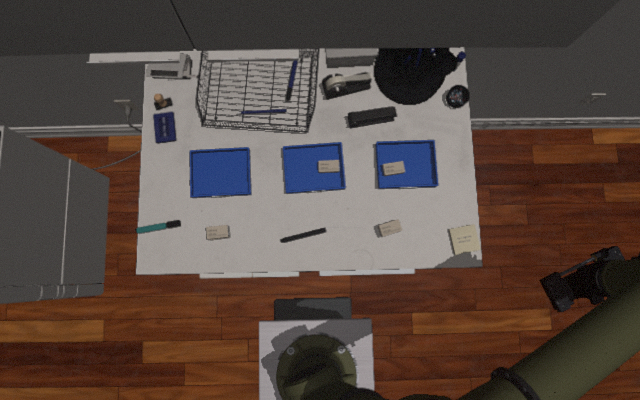

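View pics/scene0.png

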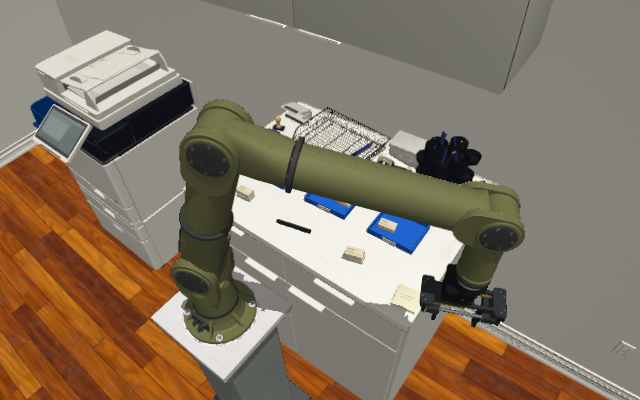

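```bash
cat > h.py <<'E'
import numpy as np, cv2
from scipy.spatial.transform import Rotation as R
from cell import status, vision
def cam(n, obs=None):
    p=vision.camera_params(n); f=200/np.tan(np.radians(p['fovy']/2))
    K=np.array([[f,0,p['cx']],[0,f,p['cy']],[0,0,1]])
    if n=='wrist':
        T=np.eye(4); T[:3,:3]=R.from_euler('xyz',obs['tool_rot'],degrees=True).as_matrix(); T[:3,3]=obs['tool_pos']
        T=T@p['tool_from_camera']; Rm,e=T[:3,:3],T[:3,3]
    else: Rm=R.from_euler('xyz',p['orientation'],degrees=True).as_matrix(); e=p['eye']
    return K,p['dist'],Rm,np.array(e)
def p2w(c,px,z):
    K,d,Rm,e=c
    u=cv2.undistortPoints(np.array(px,float).reshape(-1,1,2),K,d).reshape(-1,2)
    r=np.c_[u,np.ones(len(u))]@Rm.T
    return e+r*((z-e[2])/r[:,2])[:,None]
def w2p(c,P):
    K,d,Rm,e=c
    Pc=(np.array(P,float).reshape(-1,3)-e)@Rm
    return cv2.projectPoints(Pc,np.zeros(3),np.zeros(3),K,d)[0].reshape(-1,2)
def rect(c,mask,z,amin=50):
    out=[]
    for k in cv2.findContours(mask,cv2.RETR_EXTERNAL,cv2.CHAIN_APPROX_NONE)[0]:
        if cv2.contourArea(k)<amin: continue
        P=p2w(c,k.reshape(-1,2),z)[:,:2]*1000
        (cx,cy),(w,h),a=cv2.minAreaRect(P.astype(np.float32))
        if w>h: w,h,a=h,w,a+90   # a = direction of short side vs x
        a=(a+90)%180-90
        out.append((k,np.round([cx,cy,w,h,a],1)))
    return out
E
python3 - <<'E'
from h import *
im=cv2.imread('pics/top0.png'); c=cam('top')
hsv=cv2.cvtColor(im,cv2.COLOR_BGR2HSV)
b=cv2.inRange(hsv,(108,150,60),(125,255,255))
print('trays z26',[r for k,r in rect(c,b,.026,800)])
for u,v in [(217,232),(389,228),(328,166),(394,168),(300,255)]: print(hsv[v,u],end=' ')
cv2.imwrite('pics/crop0.png',cv2.resize(im[130:260,130:490],None,fx=2.2,fy=2.2,interpolation=cv2.INTER_CUBIC))
for n,px,z in [('L',(217,232),.038),('R',(389,228),.038),('mk',(303,235),.01),('hl',(160,226),.01),('pad',(463,240),.012),('cb',(328,166),.023),('ca',(394,168),.023)]: print(n,p2w(c,px,z).round(3))
E
```

```text
trays z26 [array([577.1, 267.6, 136.7, 172.4,   2.4]), array([585.5,  -4.9, 136.9, 169.2,   3.4]), array([ 591.2, -276.5,  137.4,  170.6,    1.4])]
[ 16  45 148] [ 16  46 150] [ 18  40 145] [ 18  43 149] [ 15  16 160] L [[0.401 0.27  0.038]]
R [[ 0.402 -0.215  0.038]]
mk [[0.39  0.029 0.01 ]]
hl [[0.424 0.44  0.01 ]]
pad [[ 0.365 -0.432  0.012]]
cb [[ 0.589 -0.048  0.023]]
ca [[ 0.579 -0.241  0.023]]
```

View pics/crop0.png

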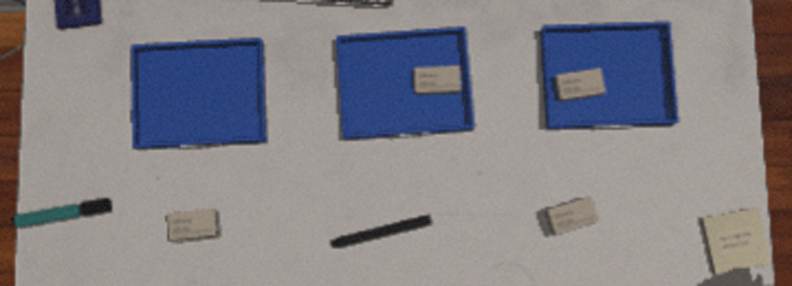

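Emit:
step_arm(
  series=[
    {"x":0.018,"y":0.045,"z":0.0,"az":8.4},
    {"x":0.036,"y":0.09,"z":0.0,"az":16.8},
    {"x":0.054,"y":0.135,"az":25.2,"z":0.01},
    {"x":0.072,"y":0.18,"az":33.6,"z":0.01},
    {"x":0.09,"y":0.225,"az":42,"z":0.02},
    {"x":0.108,"y":0.27,"az":50.4,"z":0.02},
    {"x":0.126,"y":0.315,"az":58.8,"z":0.02},
    {"x":0.144,"y":0.36,"az":67,"z":0.02},
    {"x":0.15,"y":0.39,"az":67.3,"z":0.02},
    {"x":0.15,"y":0.39,"az":67.3,"z":0.02},
    {"x":0.15,"y":0.39,"az":67.3,"z":0.02},
    {"x":0.15,"y":0.39,"az":67.3,"z":0.02},
  ],
)

```text
invalid input
```

```bash
cat > look.py <<'E'
import sys
from h import *
n=sys.argv[1]
o=status.get_obs(); im=vision.read_camera('wrist')[:,:,::-1].copy()
cv2.imwrite(f'pics/{n}.png',im); np.save(f'pics/{n}.npy',np.r_[o['tool_pos'],o['tool_rot']])
print(o['time_s'],o['tool_pos'].round(4),o['tool_rot'].round(2),o['qpos'].round(0),o['grip_width'].round(4))
E
python3 look.py w1
```

```text
Traceback (most recent call last):
  File "look.py", line 6, in <module>
    print(o['time_s'],o['tool_pos'].round(4),o['tool_rot'].round(2),o['qpos'].round(0),o['grip_width'].round(4))
                                                                                       ^^^^^^^^^^^^^^^^^^^^^
AttributeError: 'float' object has no attribute 'round'
```

View pics/w1.png

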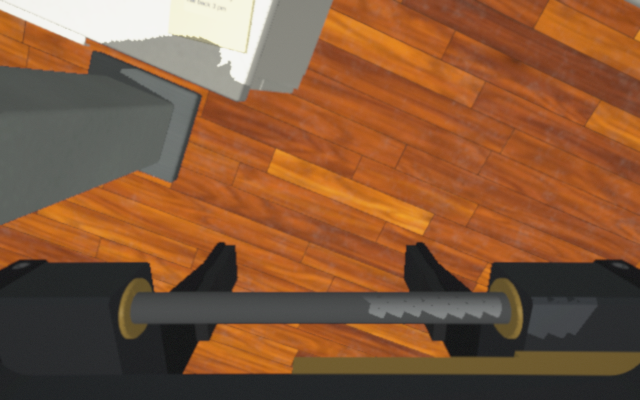

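Emit:
step_arm(
  series=[
    {"ax":0,"ay":0,"az":8.4,"x":0.02,"y":0.045,"z":0,"claw":100},
    {"ax":0,"ay":0,"az":16.8,"x":0.04,"y":0.09,"z":0.01,"claw":100},
    {"ax":0,"ay":0,"az":25.2,"x":0.06,"y":0.135,"z":0.02,"claw":100},
    {"ax":0,"ay":0,"az":33.6,"x":0.08,"y":0.18,"z":0.02,"claw":100},
    {"ax":0,"ay":0,"az":42,"x":0.1,"y":0.22,"z":0.02,"claw":100},
    {"ax":0,"ay":0,"az":50.4,"x":0.12,"y":0.26,"z":0.02,"claw":100},
    {"ax":0,"ay":0,"az":58.8,"x":0.14,"y":0.29,"z":0.02,"claw":100},
    {"ax":0,"ay":0,"az":67.3,"x":0.15,"y":0.32,"z":0.02,"claw":100},
    {"ax":0,"ay":0,"az":67.3,"x":0.15,"y":0.32,"z":0.02,"claw":100},
    {"ax":0,"ay":0,"az":67.3,"x":0.15,"y":0.32,"z":0.02,"claw":100},
    {"ax":0,"ay":0,"az":67.3,"x":0.15,"y":0.32,"z":0.02,"claw":100},
  ],
)

```text
time_s: 1.25
tool_pos: [0.4005, -0.2807, 0.2504]
tool_rot: [-180.0, 0.0, 89.9]
force: [-0.3, -0.2, -0.7]
grip_width: 0.087
```

```bash
sed -i "s/o\['grip_width'\].round(4)/round(o['grip_width'],4)/" look.py; python3 look.py w2
```

```text
1.25 [ 0.4005 -0.2807  0.2504] [-1.7998e+02  2.0000e-02  8.9880e+01] [ 54.  -1. -22. 103.  -0.  78.  32.] 0.087
```

View pics/w2.png

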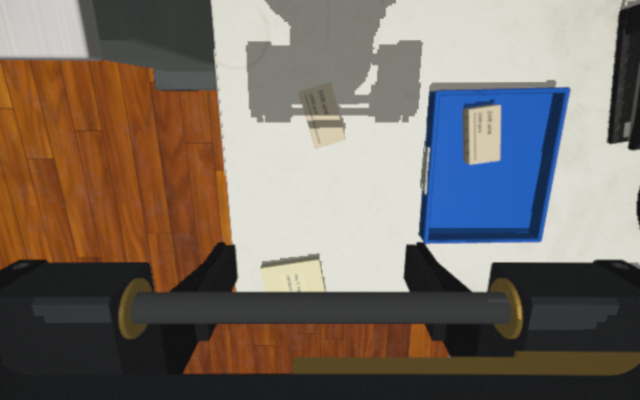

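```bash
python3 - <<'E'
from h import *
im=cv2.imread('pics/w2.png'); s=np.load('pics/w2.npy'); c=cam('wrist',{'tool_pos':s[:3],'tool_rot':s[3:]})
hsv=cv2.cvtColor(im,cv2.COLOR_BGR2HSV)
m=cv2.inRange(hsv,(5,35,40),(30,140,255)); m[:, :235]=0; m[200:]=0; m=cv2.morphologyEx(m,cv2.MORPH_CLOSE,np.ones((5,5)))
for k,r in rect(c,m,.038,300): print('pile/top z38',cv2.boundingRect(k),r)
for k,r in rect(c,m,.023,300): print('z23',r)
b=cv2.inRange(hsv,(105,120,40),(128,255,255))
for k,r in rect(c,b,.026,5000): print('tray',r, cv2.boundingRect(k))
z=im[60:180,280:540].copy(); mm=m[60:180,280:540]
z=cv2.resize(z,None,fx=3,fy=3,interpolation=cv2.INTER_CUBIC); mm=cv2.resize(mm,None,fx=3,fy=3)
cv2.drawContours(z,cv2.findContours(mm,0,1)[0],-1,(0,0,255),1); cv2.imwrite('pics/w2z.png',z)
E
```

```text
pile/top z38 (464, 105, 36, 58) [ 568.2 -238.7   35.8   57.     8.7]
pile/top z38 (299, 83, 46, 65) [ 402.4 -219.1   33.7   58.9   16.3]
z23 [ 575.1 -240.3   37.3   59.4    8.7]
z23 [ 402.4 -219.9   35.1   61.4   16.3]
tray [ 587.  -279.7  143.4  172.6    0.9] (420, 88, 150, 156)
```

View pics/w2z.png

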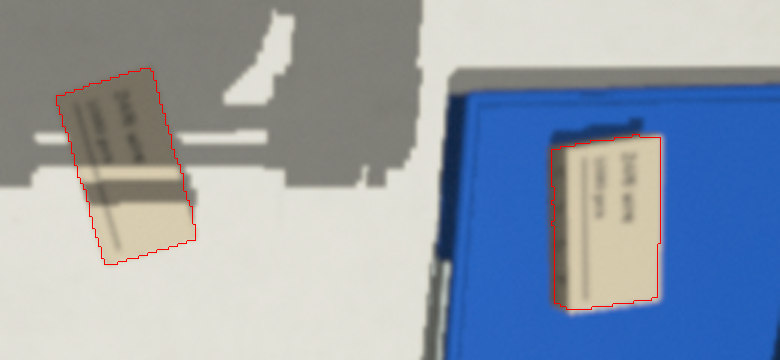

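Emit:
step_arm(
  series=[
    {"ax":0,"ay":0,"az":0,"x":0.02,"y":0.045,"z":0,"claw":100},
    {"ax":0,"ay":0,"az":0,"x":0.04,"y":0.09,"z":0.0,"claw":100},
    {"ax":0,"ay":0,"az":0,"x":0.06,"y":0.135,"z":0.0,"claw":100},
    {"ax":0,"ay":0,"az":0,"x":0.07,"y":0.18,"z":0.0,"claw":100},
    {"ax":0,"ay":0,"az":0,"x":0.08,"y":0.2,"z":0,"claw":100},
    {"ax":0,"ay":0,"az":0,"x":0.08,"y":0.2,"z":0,"claw":100},
    {"ax":0,"ay":0,"az":0,"x":0.08,"y":0.2,"z":0,"claw":100},
  ],
)

```text
time_s: 2.0
tool_pos: [0.481, -0.0809, 0.2504]
tool_rot: [-180.0, 0.0, 90.0]
force: [0.1, 0.4, -0.2]
grip_width: 0.0869
```

```bash
python3 look.py w3
```

```text
2.0 [ 0.481  -0.0809  0.2504] [-1.7998e+02  3.0000e-02  8.9950e+01] [ 42.  -1. -35. 103.  -0.  78.   7.] 0.0869
```

View pics/w3.png

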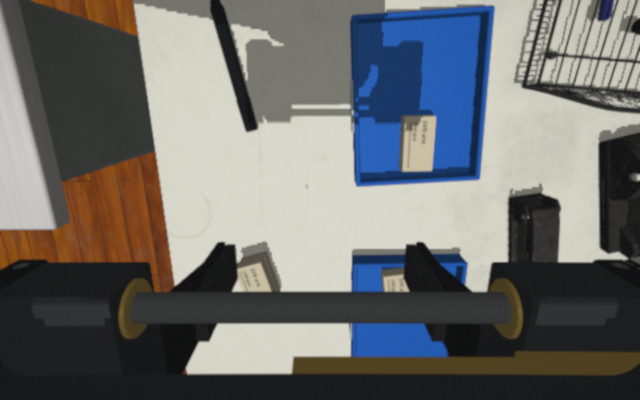

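Emit:
step_arm(
  series=[
    {"ax":0,"ay":0,"az":0,"x":0,"y":0.05,"z":0,"claw":100},
    {"ax":0,"ay":0,"az":0,"x":-0.01,"y":0.1,"z":0.0,"claw":100},
    {"ax":0,"ay":0,"az":0,"x":-0.02,"y":0.145,"z":0.0,"claw":100},
    {"ax":0,"ay":0,"az":0,"x":-0.04,"y":0.19,"z":0.0,"claw":100},
    {"ax":0,"ay":0,"az":0,"x":-0.06,"y":0.235,"z":0,"claw":100},
    {"ax":0,"ay":0,"az":0,"x":-0.08,"y":0.28,"z":0,"claw":100},
    {"ax":0,"ay":0,"az":0,"x":-0.08,"y":0.28,"z":0,"claw":100},
    {"ax":0,"ay":0,"az":0,"x":-0.08,"y":0.28,"z":0,"claw":100},
  ],
)

```text
time_s: 2.85
tool_pos: [0.4016, 0.1994, 0.2508]
tool_rot: [179.9, 0.1, 90.0]
force: [0.8, -1.0, -0.8]
grip_width: 0.087
```

```bash
python3 look.py w4
```

```text
2.85 [0.4016 0.1994 0.2508] [1.7994e+02 7.0000e-02 8.9990e+01] [ 28.  -9. -52. 107.  -7.  79. -22.] 0.087
```

View pics/w4.png

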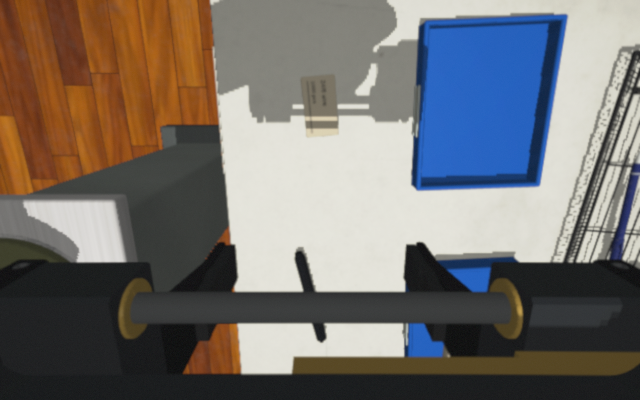

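```bash
python3 - <<'E'
from h import *
for n in ['w3','w4']:
    im=cv2.imread(f'pics/{n}.png'); s=np.load(f'pics/{n}.npy'); c=cam('wrist',{'tool_pos':s[:3],'tool_rot':s[3:]})
    hsv=cv2.cvtColor(im,cv2.COLOR_BGR2HSV)
    m=cv2.inRange(hsv,(5,35,40),(30,140,255)); m[:, :235]=0; m[240:]=0; m[:,500:]=0; m=cv2.morphologyEx(m,cv2.MORPH_CLOSE,np.ones((5,5)))
    for z in (.038,.023):
        for k,r in rect(c,m,z,300): print(n,z,cv2.boundingRect(k),r)
    b=cv2.inRange(hsv,(105,120,30),(128,255,255)); b[240:]=0
    for k,r in rect(c,b,.026,5000): print('tray',r, cv2.boundingRect(k))
im=cv2.imread('pics/w4.png')
cv2.imwrite('pics/w4z.png',cv2.resize(im[55:155,270:370],None,fx=5,fy=5,interpolation=cv2.INTER_CUBIC))
E
```

```text
w3 0.038 (401, 116, 34, 55) [582.5 -48.   33.4  56.4   1.2]
w3 0.023 (401, 116, 34, 55) [586.6 -50.   34.7  58.7   1.2]
tray [584.1  -6.7 138.3 172.2   3.2] (351, 6, 143, 180)
w4 0.038 (301, 75, 37, 62) [401.1 270.3  33.5  58.8   5. ]
w4 0.023 (301, 75, 37, 62) [401.1 269.9  34.8  61.2   5. ]
tray [573.1 266.9 142.6 172.2   2. ] (413, 15, 154, 175)
```

View pics/w4z.png

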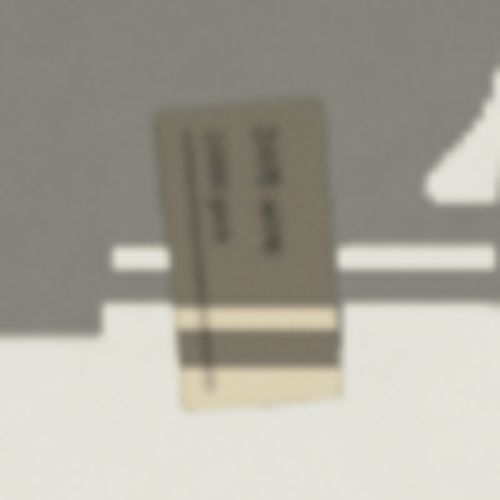

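Emit:
step_arm(
  series=[
    {"ax":0,"ay":0,"az":5,"x":0,"y":0.04,"z":-0.02,"claw":100},
    {"ax":0,"ay":0,"az":5,"x":0,"y":0.071,"z":-0.05,"claw":100},
    {"ax":0,"ay":0,"az":5,"x":0,"y":0.071,"z":-0.1,"claw":80},
    {"ax":0,"ay":0,"az":5,"x":0,"y":0.071,"z":-0.15,"claw":70},
    {"ax":0,"ay":0,"az":5,"x":0,"y":0.071,"z":-0.17,"claw":70},
    {"ax":0,"ay":0,"az":5,"x":0,"y":0.071,"z":-0.17,"claw":70},
    {"ax":0,"ay":0,"az":5,"x":0,"y":0.071,"z":-0.17,"claw":70},
  ],
)

```text
time_s: 3.6
tool_pos: [0.4024, 0.2702, 0.0807]
tool_rot: [-180.0, -0.0, 94.9]
force: [0.3, -0.3, 0.7]
grip_width: 0.0624
```

```bash
python3 look.py w5
```

```text
3.6 [0.4024 0.2702 0.0807] [-1.7996e+02 -1.0000e-02  9.4850e+01] [ 18.  14. -60. 114.  14.  59. -43.] 0.0624
```

View pics/w5.png

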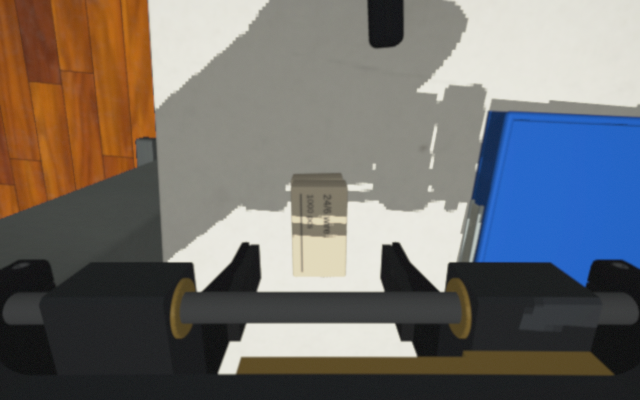

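```bash
python3 - <<'E'
from h import *
n='w5'
s=np.load(f'pics/{n}.npy'); c=cam('wrist',{'tool_pos':s[:3],'tool_rot':s[3:]})
print(p2w(c,[(292,187),(347,188),(293,277),(346,276)],.038).round(4), p2w(c,[(319,231)],.038))
E
```

```text
[[0.3829 0.299  0.038 ]
 [0.4151 0.3011 0.038 ]
 [0.3871 0.2399 0.038 ]
 [0.4207 0.2434 0.038 ]] [[0.40099094 0.27267177 0.038     ]]
```

Emit:
step_arm(
  series=[
    {"ax":0,"ay":0,"az":0,"x":-0.001,"y":0.001,"z":-0.03,"claw":70},
    {"ax":0,"ay":0,"az":0,"x":-0.001,"y":0.001,"z":-0.05,"claw":70},
    {"ax":0,"ay":0,"az":0,"x":-0.001,"y":0.001,"z":-0.05,"claw":70},
    {"ax":0,"ay":0,"az":0,"x":-0.001,"y":0.001,"z":-0.05,"claw":20},
    {"ax":0,"ay":0,"az":0,"x":-0.001,"y":0.001,"z":-0.05,"claw":20},
    {"ax":0,"ay":0,"az":0,"x":-0.001,"y":0.001,"z":-0.05,"claw":20},
    {"ax":0,"ay":0,"az":0,"x":-0.001,"y":0.001,"z":-0.05,"claw":20},
    {"ax":0,"ay":0,"az":0,"x":-0.001,"y":0.001,"z":-0.05,"claw":20},
  ],
  squeeze=15,
)

```text
time_s: 4.45
tool_pos: [0.4008, 0.2726, 0.0313]
tool_rot: [179.9, 0.0, 95.0]
force: [0.4, 1.0, 4.0]
grip_width: 0.0338
```

Emit:
step_arm(
  series=[
    {"ax":0,"ay":0,"az":0,"x":0,"y":0,"z":0.03,"claw":20},
    {"ax":0,"ay":0,"az":0,"x":0,"y":0,"z":0.07,"claw":20},
    {"ax":0,"ay":0,"az":0,"x":0.04,"y":0.01,"z":0.08,"claw":20},
    {"ax":0,"ay":0,"az":-3,"x":0.085,"y":0.02,"z":0.08,"claw":20},
    {"ax":0,"ay":0,"az":-3,"x":0.13,"y":0.03,"z":0.08,"claw":20},
    {"ax":0,"ay":0,"az":-3,"x":0.174,"y":0.036,"z":0.07,"claw":20},
    {"ax":0,"ay":0,"az":-3,"x":0.174,"y":0.036,"z":0.06,"claw":20},
    {"ax":0,"ay":0,"az":-3,"x":0.174,"y":0.036,"z":0.06,"claw":20},
  ],
)

```text
time_s: 5.25
tool_pos: [0.5731, 0.3077, 0.0878]
tool_rot: [-179.7, 0.0, 92.0]
force: [-1.4, 0.0, -0.7]
grip_width: 0.0336
```

```bash
python3 look.py w6
```

```text
5.25 [0.5731 0.3077 0.0878] [-1.7971e+02  4.0000e-02  9.1990e+01] [  7.  34. -51.  91.  27.  69. -47.] 0.0336
```

View pics/w6.png

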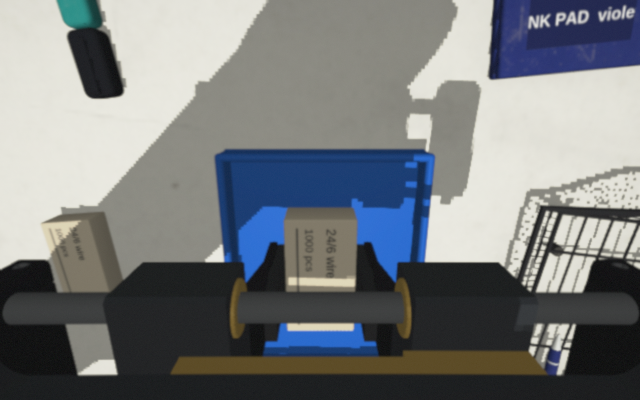

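Emit:
step_arm(
  series=[
    {"ax":0,"ay":0,"az":0,"x":0.001,"y":0.001,"z":-0.03,"claw":20},
    {"ax":0,"ay":0,"az":0,"x":0.001,"y":0.001,"z":-0.055,"claw":20},
    {"ax":0,"ay":0,"az":0,"x":0.001,"y":0.001,"z":-0.066,"claw":20},
    {"ax":0,"ay":0,"az":0,"x":0.001,"y":0.001,"z":-0.071,"claw":20},
    {"ax":0,"ay":0,"az":0,"x":0.001,"y":0.001,"z":-0.073,"claw":20},
    {"ax":0,"ay":0,"az":0,"x":0.001,"y":0.001,"z":-0.073,"claw":20},
  ],
)

```text
time_s: 5.9
tool_pos: [0.5755, 0.3099, 0.0188]
tool_rot: [179.9, -0.0, 92.0]
force: [-0.4, -0.2, -0.3]
grip_width: 0.0338
```

Emit:
step_arm(
  series=[
    {"ax":0,"ay":0,"az":0,"x":0,"y":0,"z":-0.0015,"claw":20},
    {"ax":0,"ay":0,"az":0,"x":0,"y":0,"z":-0.003,"claw":20},
    {"ax":0,"ay":0,"az":0,"x":0,"y":0,"z":-0.003,"claw":20},
  ],
)

```text
time_s: 6.2
tool_pos: [0.5758, 0.3099, 0.0164]
tool_rot: [179.9, -0.0, 92.0]
force: [-1.4, -1.4, 5.4]
grip_width: 0.0337
```

Emit:
step_arm(
  series=[
    {"ax":0,"ay":0,"az":0,"x":0,"y":0,"z":0,"claw":60},
    {"ax":0,"ay":0,"az":0,"x":0,"y":0,"z":0,"claw":60},
    {"ax":0,"ay":0,"az":0,"x":0,"y":0,"z":0,"claw":60},
    {"ax":0,"ay":0,"az":0,"x":0,"y":0,"z":0.03,"claw":60},
    {"ax":0,"ay":0,"az":0,"x":0,"y":0,"z":0.08,"claw":70},
    {"ax":0,"ay":0,"az":0,"x":-0.045,"y":-0.015,"z":0.09,"claw":70},
    {"ax":0,"ay":0,"az":3,"x":-0.09,"y":-0.03,"z":0.08,"claw":70},
    {"ax":0,"ay":0,"az":3,"x":-0.135,"y":-0.04,"z":0.07,"claw":70},
    {"ax":0,"ay":0,"az":3,"x":-0.175,"y":-0.05,"z":0.065,"claw":70},
    {"ax":0,"ay":0,"az":3,"x":-0.175,"y":-0.05,"z":0.065,"claw":70},
    {"ax":0,"ay":0,"az":3,"x":-0.175,"y":-0.05,"z":0.065,"claw":70},
  ],
)

```text
time_s: 7.3
tool_pos: [0.4002, 0.2589, 0.0797]
tool_rot: [179.9, 0.1, 95.1]
force: [1.6, 0.2, 1.0]
grip_width: 0.0614
```

```bash
python3 look.py w7
```

```text
7.3 [0.4002 0.2589 0.0797] [1.799e+02 1.000e-01 9.506e+01] [ 22.  13. -63. 115.  14.  59. -42.] 0.0614
```

View pics/w7.png

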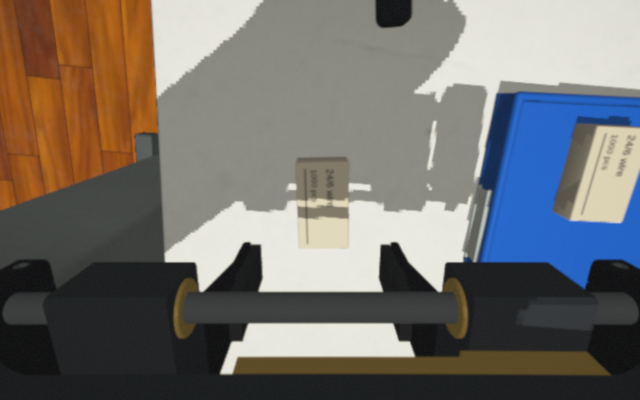

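```bash
python3 - <<'E'
from h import *
n='w7'
s=np.load(f'pics/{n}.npy'); c=cam('wrist',{'tool_pos':s[:3],'tool_rot':s[3:]})
P=p2w(c,[(297,165),(349,165),(299,248),(348,248)],.019);print(P.round(4), P.mean(0))
print(p2w(c,[(595,125),(566,219),(628,221)],.023).round(4))
E
```

```text
[[0.3819 0.2972 0.019 ]
 [0.4145 0.3001 0.019 ]
 [0.3871 0.2405 0.019 ]
 [0.4202 0.2434 0.019 ]] [0.40090803 0.27027639 0.019     ]
[[0.5562 0.3371 0.023 ]
 [0.5571 0.2778 0.023 ]
 [0.5967 0.2799 0.023 ]]
```

Emit:
step_arm(
  series=[
    {"ax":0,"ay":0,"az":0,"x":0.001,"y":0.0115,"z":0,"claw":70},
    {"ax":0,"ay":0,"az":0,"x":0.001,"y":0.0115,"z":-0.04,"claw":70},
    {"ax":0,"ay":0,"az":0,"x":0.001,"y":0.0115,"z":-0.06,"claw":70},
    {"ax":0,"ay":0,"az":0,"x":0.001,"y":0.0115,"z":-0.068,"claw":70},
    {"ax":0,"ay":0,"az":0,"x":0.001,"y":0.0115,"z":-0.068,"claw":70},
    {"ax":0,"ay":0,"az":0,"x":0.001,"y":0.0115,"z":-0.068,"claw":20},
    {"ax":0,"ay":0,"az":0,"x":0.001,"y":0.0115,"z":-0.068,"claw":20},
    {"ax":0,"ay":0,"az":0,"x":0.001,"y":0.0115,"z":-0.068,"claw":20},
    {"ax":0,"ay":0,"az":0,"x":0.001,"y":0.0115,"z":-0.068,"claw":20},
    {"ax":0,"ay":0,"az":0,"x":0.001,"y":0.0115,"z":-0.068,"claw":20},
  ],
)

```text
time_s: 8.35
tool_pos: [0.4016, 0.271, 0.0122]
tool_rot: [179.9, 0.0, 95.0]
force: [0.2, -1.7, 1.9]
grip_width: 0.0336
```

Emit:
step_arm(
  series=[
    {"ax":0,"ay":0,"az":0,"x":0,"y":0,"z":0.03,"claw":20},
    {"ax":0,"ay":0,"az":0,"x":0,"y":0,"z":0.07,"claw":20},
    {"ax":0,"ay":0,"az":0,"x":0.04,"y":-0.01,"z":0.08,"claw":20},
    {"ax":0,"ay":0,"az":-3,"x":0.085,"y":-0.02,"z":0.08,"claw":20},
    {"ax":0,"ay":0,"az":-3,"x":0.13,"y":-0.03,"z":0.08,"claw":20},
    {"ax":0,"ay":0,"az":-3,"x":0.175,"y":-0.046,"z":0.07,"claw":20},
    {"ax":0,"ay":0,"az":-3,"x":0.176,"y":-0.046,"z":0.05,"claw":20},
    {"ax":0,"ay":0,"az":-3,"x":0.176,"y":-0.046,"z":0.05,"claw":20},
    {"ax":0,"ay":0,"az":-3,"x":0.176,"y":-0.046,"z":0.05,"claw":20},
  ],
)

```text
time_s: 9.25
tool_pos: [0.5758, 0.2258, 0.0614]
tool_rot: [-179.9, -0.0, 92.1]
force: [-0.6, 0.4, -1.2]
grip_width: 0.0336
```

```bash
python3 look.py w8
```

```text
9.25 [0.5758 0.2258 0.0614] [-1.7989e+02 -2.0000e-02  9.2120e+01] [ 16.  32. -52.  97.  27.  65. -41.] 0.0336
```

View pics/w8.png

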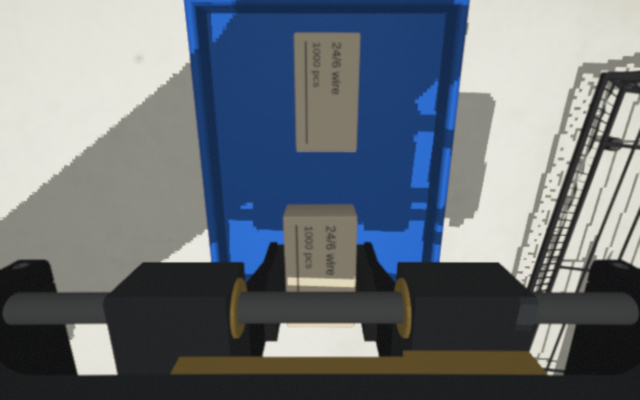

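Emit:
step_arm(
  series=[
    {"ax":0,"ay":0,"az":0,"x":0.001,"y":0,"z":-0.025,"claw":20},
    {"ax":0,"ay":0,"az":0,"x":0.001,"y":0,"z":-0.038,"claw":20},
    {"ax":0,"ay":0,"az":0,"x":0.001,"y":0,"z":-0.043,"claw":20},
    {"ax":0,"ay":0,"az":0,"x":0.001,"y":0,"z":-0.045,"claw":20},
    {"ax":0,"ay":0,"az":0,"x":0.001,"y":0,"z":-0.045,"claw":20},
  ],
)

```text
time_s: 9.8
tool_pos: [0.5782, 0.2253, 0.0171]
tool_rot: [180.0, -0.0, 92.1]
force: [0.4, -0.7, -0.9]
grip_width: 0.0339
```

Emit:
step_arm(
  series=[
    {"ax":0,"ay":0,"az":0,"x":0,"y":0,"z":-0.001,"claw":20},
    {"ax":0,"ay":0,"az":0,"x":0,"y":0,"z":-0.001,"claw":60},
    {"ax":0,"ay":0,"az":0,"x":0,"y":0,"z":-0.001,"claw":60},
    {"ax":0,"ay":0,"az":0,"x":0,"y":0,"z":-0.001,"claw":60},
    {"ax":0,"ay":0,"az":0,"x":0,"y":0,"z":0.03,"claw":60},
    {"ax":0,"ay":0,"az":0,"x":0,"y":0,"z":0.08,"claw":70},
    {"ax":0,"ay":0,"az":2,"x":0,"y":-0.03,"z":0.11,"claw":70},
    {"ax":0,"ay":0,"az":4,"x":-0.01,"y":-0.08,"z":0.11,"claw":70},
    {"ax":0,"ay":0,"az":6,"x":-0.025,"y":-0.125,"z":0.11,"claw":70},
    {"ax":0,"ay":0,"az":8,"x":-0.04,"y":-0.17,"z":0.11,"claw":70},
    {"ax":0,"ay":0,"az":10,"x":-0.06,"y":-0.215,"z":0.11,"claw":70},
    {"ax":0,"ay":0,"az":12,"x":-0.08,"y":-0.26,"z":0.11,"claw":70},
  ],
)

```text
time_s: 11.0
tool_pos: [0.4973, -0.0367, 0.1266]
tool_rot: [180.0, 0.0, 104.1]
force: [0.8, -0.5, -0.4]
grip_width: 0.0611
```

Emit:
step_arm(
  series=[
    {"ax":0,"ay":0,"az":2,"x":-0.02,"y":-0.045,"z":0,"claw":70},
    {"ax":0,"ay":0,"az":2,"x":-0.05,"y":-0.08,"z":0,"claw":70},
    {"ax":0,"ay":0,"az":2,"x":-0.075,"y":-0.12,"z":0,"claw":70},
    {"ax":0,"ay":0,"az":2,"x":-0.095,"y":-0.16,"z":0,"claw":70},
    {"ax":0,"ay":0,"az":2,"x":-0.095,"y":-0.19,"z":-0.02,"claw":70},
    {"ax":0,"ay":0,"az":2,"x":-0.095,"y":-0.19,"z":-0.035,"claw":70},
    {"ax":0,"ay":0,"az":2,"x":-0.095,"y":-0.19,"z":-0.035,"claw":70},
    {"ax":0,"ay":0,"az":2,"x":-0.095,"y":-0.19,"z":-0.035,"claw":70},
  ],
)

```text
time_s: 11.8
tool_pos: [0.4035, -0.2242, 0.0918]
tool_rot: [180.0, -0.0, 106.1]
force: [0.4, -0.7, 0.7]
grip_width: 0.0608
```

```bash
python3 look.py w9
```

```text
11.8 [ 0.4035 -0.2242  0.0918] [ 1.7998e+02 -4.0000e-02  1.0611e+02] [ 77.   6. -53. 117.   6.  59.  37.] 0.0608
```

View pics/w9.png

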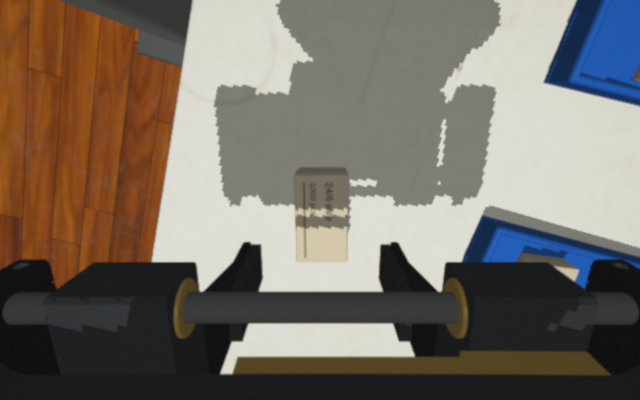

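```bash
python3 - <<'E'
from h import *
n='w9'
s=np.load(f'pics/{n}.npy'); c=cam('wrist',{'tool_pos':s[:3],'tool_rot':s[3:]})
P=p2w(c,[(295,178),(348,178),(297,262),(348,262)],.038);print(P.round(4), P.mean(0))
E
```

```text
[[ 0.3789 -0.1967  0.038 ]
 [ 0.4102 -0.1876  0.038 ]
 [ 0.3948 -0.2516  0.038 ]
 [ 0.4274 -0.2422  0.038 ]] [ 0.40282487 -0.21952064  0.038     ]
```

Emit:
step_arm(
  series=[
    {"ax":0,"ay":0,"az":0,"x":0,"y":0.0045,"z":-0.03,"claw":70},
    {"ax":0,"ay":0,"az":0,"x":0,"y":0.0045,"z":-0.055,"claw":70},
    {"ax":0,"ay":0,"az":0,"x":0,"y":0.0045,"z":-0.061,"claw":70},
    {"ax":0,"ay":0,"az":0,"x":0,"y":0.0045,"z":-0.061,"claw":70},
    {"ax":0,"ay":0,"az":0,"x":0,"y":0.0045,"z":-0.061,"claw":20},
    {"ax":0,"ay":0,"az":0,"x":0,"y":0.0045,"z":-0.061,"claw":20},
    {"ax":0,"ay":0,"az":0,"x":0,"y":0.0045,"z":-0.061,"claw":20},
    {"ax":0,"ay":0,"az":0,"x":0,"y":0.0045,"z":-0.061,"claw":20},
    {"ax":0,"ay":0,"az":0,"x":0,"y":0.0045,"z":-0.061,"claw":20},
  ],
)

```text
time_s: 12.75
tool_pos: [0.4034, -0.2208, 0.0311]
tool_rot: [180.0, 0.0, 106.0]
force: [-1.1, 0.5, 2.1]
grip_width: 0.0339
```

Emit:
step_arm(
  series=[
    {"ax":0,"ay":0,"az":0,"x":0,"y":0,"z":0.03,"claw":20},
    {"ax":0,"ay":0,"az":0,"x":0,"y":0,"z":0.07,"claw":20},
    {"ax":0,"ay":0,"az":-4,"x":0.04,"y":-0.02,"z":0.08,"claw":20},
    {"ax":0,"ay":0,"az":-8,"x":0.08,"y":-0.04,"z":0.08,"claw":20},
    {"ax":0,"ay":0,"az":-12,"x":0.12,"y":-0.06,"z":0.08,"claw":20},
    {"ax":0,"ay":0,"az":-15,"x":0.16,"y":-0.08,"z":0.08,"claw":20},
    {"ax":0,"ay":0,"az":-15,"x":0.186,"y":-0.096,"z":0.06,"claw":20},
    {"ax":0,"ay":0,"az":-15,"x":0.186,"y":-0.096,"z":0.04,"claw":20},
    {"ax":0,"ay":0,"az":-15,"x":0.186,"y":-0.096,"z":0.04,"claw":20},
    {"ax":0,"ay":0,"az":-15,"x":0.186,"y":-0.096,"z":0.04,"claw":20},
  ],
)

```text
time_s: 13.75
tool_pos: [0.5886, -0.316, 0.0702]
tool_rot: [-179.9, -0.1, 91.1]
force: [-0.7, 0.1, -0.2]
grip_width: 0.0338
```

```bash
python3 look.py w10
```

```text
13.75 [ 0.5886 -0.316   0.0702] [-1.7993e+02 -6.0000e-02  9.1050e+01] [ 59.  35. -45.  89.  26.  67.  10.] 0.0338
```

View pics/w10.png

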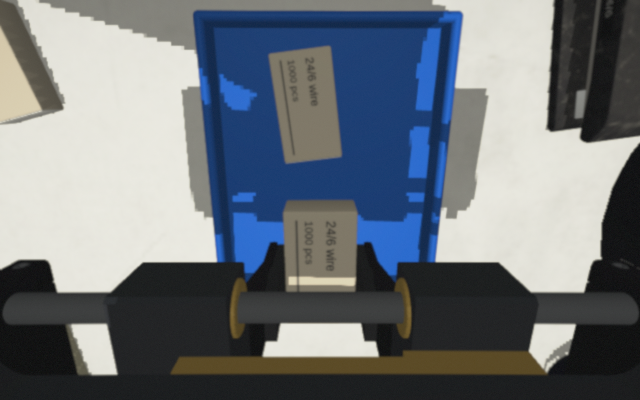

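```bash
python3 - <<'E'
from h import *
n='w10'
s=np.load(f'pics/{n}.npy'); c=cam('wrist',{'tool_pos':s[:3],'tool_rot':s[3:]})
print(p2w(c,[(286,163),(342,157),(269,53),(329,46)],.023).round(4)); print(p2w(c,[(285,210),(356,210)],.070-.0121+.019).round(4))
E
```

```text
[[ 0.5673 -0.2726  0.023 ]
 [ 0.6001 -0.2685  0.023 ]
 [ 0.5589 -0.2133  0.023 ]
 [ 0.591  -0.2093  0.023 ]]
[[ 0.5719 -0.2838  0.0769]
 [ 0.6037 -0.2832  0.0769]]
```

Emit:
step_arm(
  series=[
    {"ax":0,"ay":0,"az":0,"x":0,"y":-0.003,"z":-0.02,"claw":20},
    {"ax":0,"ay":0,"az":0,"x":0,"y":-0.003,"z":-0.04,"claw":20},
    {"ax":0,"ay":0,"az":0,"x":0,"y":-0.003,"z":-0.05,"claw":20},
    {"ax":0,"ay":0,"az":0,"x":0,"y":-0.003,"z":-0.053,"claw":20},
    {"ax":0,"ay":0,"az":0,"x":0,"y":-0.003,"z":-0.0535,"claw":20},
    {"ax":0,"ay":0,"az":0,"x":0,"y":-0.003,"z":-0.0535,"claw":20},
  ],
)

```text
time_s: 14.4
tool_pos: [0.5898, -0.3196, 0.018]
tool_rot: [179.9, 0.0, 91.0]
force: [0.2, -0.6, -0.8]
grip_width: 0.0341
```

Emit:
step_arm(
  series=[
    {"ax":0,"ay":0,"az":0,"x":0,"y":0,"z":-0.002,"claw":20},
    {"ax":0,"ay":0,"az":0,"x":0,"y":0,"z":-0.002,"claw":60},
    {"ax":0,"ay":0,"az":0,"x":0,"y":0,"z":-0.002,"claw":60},
    {"ax":0,"ay":0,"az":0,"x":0,"y":0,"z":-0.002,"claw":60},
    {"ax":0,"ay":0,"az":0,"x":0,"y":0,"z":0.03,"claw":60},
    {"ax":0,"ay":0,"az":0,"x":0,"y":0,"z":0.08,"claw":70},
    {"ax":0,"ay":0,"az":4,"x":-0.04,"y":0.02,"z":0.09,"claw":70},
    {"ax":0,"ay":0,"az":8,"x":-0.08,"y":0.04,"z":0.09,"claw":70},
    {"ax":0,"ay":0,"az":12,"x":-0.12,"y":0.06,"z":0.08,"claw":70},
    {"ax":0,"ay":0,"az":15,"x":-0.16,"y":0.075,"z":0.07,"claw":70},
    {"ax":0,"ay":0,"az":15,"x":-0.187,"y":0.09,"z":0.06,"claw":70},
    {"ax":0,"ay":0,"az":15,"x":-0.187,"y":0.09,"z":0.06,"claw":70},
  ],
)

```text
time_s: 15.6
tool_pos: [0.3966, -0.2277, 0.0749]
tool_rot: [-179.6, -0.1, 106.0]
force: [0.3, -0.5, 0.3]
grip_width: 0.0608
```

Emit:
step_arm(
  series=[
    {"ax":0,"ay":0,"az":0,"x":0,"y":0,"z":0,"claw":70},
    {"ax":0,"ay":0,"az":0,"x":0,"y":0,"z":0,"claw":70},
  ],
)

```text
time_s: 15.8
tool_pos: [0.4037, -0.2302, 0.078]
tool_rot: [179.9, 0.1, 106.0]
force: [0.4, -0.6, 0.9]
grip_width: 0.061
```

```bash
python3 look.py w11
```

```text
15.8 [ 0.4037 -0.2302  0.078 ] [1.7989e+02 9.0000e-02 1.0604e+02] [ 82.   9. -58. 117.   9.  58.  35.] 0.061
```

View pics/w11.png

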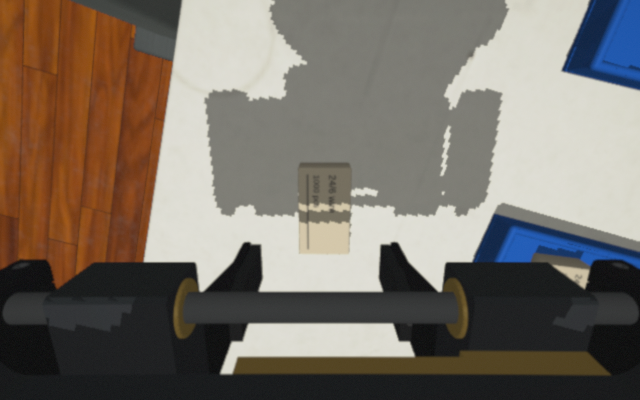

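```bash
python3 - <<'E'
from h import *
n='w11'
s=np.load(f'pics/{n}.npy'); c=cam('wrist',{'tool_pos':s[:3],'tool_rot':s[3:]})
P=p2w(c,[(299,170),(351,170),(299,253),(350,253)],.019);print(P.round(4), P.mean(0))
E
```

```text
[[ 0.3803 -0.1984  0.019 ]
 [ 0.4116 -0.1894  0.019 ]
 [ 0.395  -0.2535  0.019 ]
 [ 0.4281 -0.244   0.019 ]] [ 0.40374835 -0.22131615  0.019     ]
```

Emit:
step_arm(
  series=[
    {"ax":0,"ay":0,"az":0,"x":0,"y":0.009,"z":-0.02,"claw":70},
    {"ax":0,"ay":0,"az":0,"x":0,"y":0.009,"z":-0.045,"claw":70},
    {"ax":0,"ay":0,"az":0,"x":0,"y":0.009,"z":-0.06,"claw":70},
    {"ax":0,"ay":0,"az":0,"x":0,"y":0.009,"z":-0.066,"claw":70},
    {"ax":0,"ay":0,"az":0,"x":0,"y":0.009,"z":-0.066,"claw":70},
    {"ax":0,"ay":0,"az":0,"x":0,"y":0.009,"z":-0.066,"claw":20},
    {"ax":0,"ay":0,"az":0,"x":0,"y":0.009,"z":-0.066,"claw":20},
    {"ax":0,"ay":0,"az":0,"x":0,"y":0.009,"z":-0.066,"claw":20},
    {"ax":0,"ay":0,"az":0,"x":0,"y":0.009,"z":-0.066,"claw":20},
    {"ax":0,"ay":0,"az":0,"x":0,"y":0.009,"z":-0.066,"claw":20},
  ],
)

```text
time_s: 16.85
tool_pos: [0.4024, -0.2208, 0.0115]
tool_rot: [180.0, 0.1, 106.0]
force: [0.3, 0.6, 1.6]
grip_width: 0.0337
```

Emit:
step_arm(
  series=[
    {"ax":0,"ay":0,"az":0,"x":0,"y":0,"z":0.03,"claw":20},
    {"ax":0,"ay":0,"az":0,"x":0,"y":0,"z":0.075,"claw":20},
    {"ax":0,"ay":0,"az":-3,"x":0.035,"y":0.03,"z":0.09,"claw":20},
    {"ax":0,"ay":0,"az":-6,"x":0.07,"y":0.06,"z":0.09,"claw":20},
    {"ax":0,"ay":0,"az":-9,"x":0.1,"y":0.095,"z":0.09,"claw":20},
    {"ax":0,"ay":0,"az":-11,"x":0.13,"y":0.13,"z":0.09,"claw":20},
    {"ax":0,"ay":0,"az":-13,"x":0.15,"y":0.17,"z":0.09,"claw":20},
    {"ax":0,"ay":0,"az":-13,"x":0.17,"y":0.21,"z":0.09,"claw":20},
    {"ax":0,"ay":0,"az":-13,"x":0.18,"y":0.25,"z":0.08,"claw":20},
    {"ax":0,"ay":0,"az":-13,"x":0.18,"y":0.254,"z":0.06,"claw":20},
    {"ax":0,"ay":0,"az":-13,"x":0.18,"y":0.254,"z":0.06,"claw":20},
    {"ax":0,"ay":0,"az":-13,"x":0.18,"y":0.254,"z":0.06,"claw":20},
  ],
)

```text
time_s: 18.05
tool_pos: [0.5818, 0.0324, 0.0708]
tool_rot: [-179.9, 0.0, 93.0]
force: [0.5, -0.3, -0.5]
grip_width: 0.0341
```

```bash
python3 look.py w12
```

```text
18.05 [0.5818 0.0324 0.0708] [-1.7992e+02  4.0000e-02  9.3000e+01] [ 39.  28. -56. 102.  26.  64. -22.] 0.0341
```

View pics/w12.png

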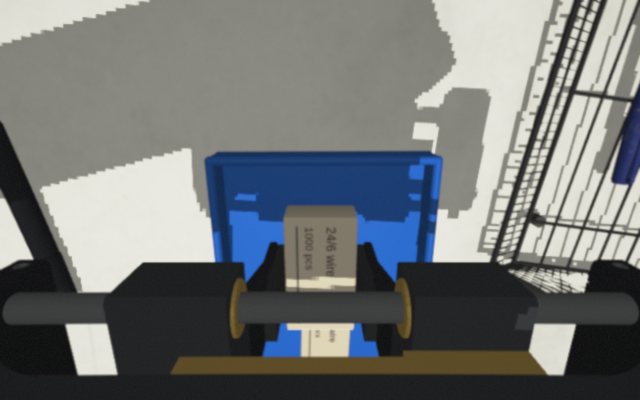

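Emit:
step_arm(
  series=[
    {"ax":0,"ay":0,"az":0,"x":0,"y":0,"z":-0.02,"claw":20},
    {"ax":0,"ay":0,"az":0,"x":0,"y":0,"z":-0.04,"claw":20},
    {"ax":0,"ay":0,"az":0,"x":0,"y":0,"z":-0.05,"claw":20},
    {"ax":0,"ay":0,"az":0,"x":0,"y":0,"z":-0.053,"claw":20},
    {"ax":0,"ay":0,"az":0,"x":0,"y":0,"z":-0.055,"claw":20},
    {"ax":0,"ay":0,"az":0,"x":0,"y":0,"z":-0.055,"claw":20},
  ],
)

```text
time_s: 18.7
tool_pos: [0.5828, 0.0332, 0.0168]
tool_rot: [179.9, 0.0, 93.0]
force: [0.2, 0.1, -2.2]
grip_width: 0.034
```

Emit:
step_arm(
  series=[
    {"ax":0,"ay":0,"az":0,"x":0,"y":0,"z":-0.0015,"claw":20},
    {"ax":0,"ay":0,"az":0,"x":0,"y":0,"z":-0.0015,"claw":60},
    {"ax":0,"ay":0,"az":0,"x":0,"y":0,"z":-0.0015,"claw":60},
    {"ax":0,"ay":0,"az":0,"x":0,"y":0,"z":-0.0015,"claw":60},
    {"ax":0,"ay":0,"az":0,"x":0,"y":0,"z":0.03,"claw":60},
    {"ax":0,"ay":0,"az":0,"x":0,"y":0,"z":0.08,"claw":70},
    {"ax":0,"ay":0,"az":0,"x":0,"y":0,"z":0.13,"claw":70},
    {"ax":0,"ay":0,"az":0,"x":-0.02,"y":-0.03,"z":0.16,"claw":70},
    {"ax":0,"ay":0,"az":0,"x":-0.03,"y":-0.07,"z":0.18,"claw":70},
    {"ax":0,"ay":0,"az":0,"x":-0.03,"y":-0.11,"z":0.2,"claw":70},
    {"ax":0,"ay":0,"az":0,"x":-0.03,"y":-0.11,"z":0.2,"claw":70},
    {"ax":0,"ay":0,"az":0,"x":-0.03,"y":-0.11,"z":0.2,"claw":70},
  ],
)

```text
time_s: 19.9
tool_pos: [0.5523, -0.0778, 0.2165]
tool_rot: [180.0, 0.0, 92.9]
force: [0.4, 0.9, -0.4]
grip_width: 0.0609
```

```bash
python3 look.py w13
```

```text
19.9 [ 0.5523 -0.0778  0.2165] [1.7995e+02 2.0000e-02 9.2860e+01] [ 58.  16. -61.  96.  14.  76.  -3.] 0.0609
```

Emit:
step_arm(
  series=[
    {"ax":0,"ay":0,"az":0,"x":-0.01,"y":-0.05,"z":0.02,"claw":70},
    {"ax":0,"ay":0,"az":0,"x":-0.03,"y":-0.095,"z":0.02,"claw":70},
    {"ax":0,"ay":0,"az":0,"x":-0.05,"y":-0.14,"z":0.02,"claw":70},
    {"ax":0,"ay":0,"az":-4,"x":-0.07,"y":-0.185,"z":0.02,"claw":70},
    {"ax":0,"ay":0,"az":-8,"x":-0.09,"y":-0.23,"z":0.02,"claw":70},
    {"ax":0,"ay":0,"az":-16,"x":-0.11,"y":-0.275,"z":0.02,"claw":70},
    {"ax":0,"ay":0,"az":-24,"x":-0.13,"y":-0.32,"z":0.02,"claw":70},
    {"ax":0,"ay":0,"az":-32,"x":-0.15,"y":-0.365,"z":0.02,"claw":70},
    {"ax":0,"ay":0,"az":-40,"x":-0.17,"y":-0.41,"z":0.02,"claw":70},
    {"ax":0,"ay":0,"az":-48,"x":-0.2,"y":-0.45,"z":0.02,"claw":70},
    {"ax":0,"ay":0,"az":-48,"x":-0.22,"y":-0.48,"z":0.02,"claw":70},
    {"ax":0,"ay":0,"az":-48,"x":-0.22,"y":-0.48,"z":0.02,"claw":70},
  ],
)

```text
time_s: 21.15
tool_pos: [0.3277, -0.5606, 0.2338]
tool_rot: [-179.9, 0.1, 44.6]
force: [0.3, -0.3, -0.6]
grip_width: 0.0608
```

```bash
python3 - <<'E'
from h import *
o=status.get_obs(); print(o['tool_pos'],o['qpos'].round(0))
im=vision.read_camera('top')[:,:,::-1].copy(); cv2.imwrite('pics/top1.png',im)
cv2.imwrite('pics/crop1.png',cv2.resize(im[130:270,130:490],None,fx=2.2,fy=2.2,interpolation=cv2.INTER_CUBIC))
c=cam('top'); hsv=cv2.cvtColor(im,cv2.COLOR_BGR2HSV)
m=cv2.inRange(hsv,(8,30,50),(28,110,255)); m[200:]=0; m[:140]=0; m[:,:185]=0; m[:,440:]=0
for k,r in rect(c,m,.023,50): print(cv2.boundingRect(k),r)
for n in('top0','top1'):
    h=cv2.cvtColor(cv2.imread(f'pics/{n}.png'),cv2.COLOR_BGR2HSV); d=cv2.inRange(h,(0,0,0),(180,255,55)); t=np.zeros_like(d); t[215:250,270:340]=d[215:250,270:340]
    print(n,[r for k,r in rect(c,t,.019,50)])
E
```

```text
[ 0.32770075 -0.56062548  0.23381884] [ 87.  23. -40.  82.  15.  81.   2.]
(196, 167, 21, 12) [576.2 307.5  32.7  59.2  -1.1]
(225, 165, 20, 13) [578.7 224.6  33.5  56.3   2.5]
(291, 163, 19, 12) [582.7  34.2  32.8  52.5  -1.1]
(383, 162, 21, 13) [ 579.1 -237.4   32.9   58.7    7.3]
(319, 160, 20, 12) [590.1 -49.1  33.   55.7  -1.1]
(409, 158, 21, 12) [ 591.4 -315.    33.2   59.3   -1. ]
top0 [array([389.6,  29.9,  11.1, 127.8,  12.9])]
top1 [array([389.3,  29.9,  10.4, 127.8,  12.9])]
```

View pics/crop1.png

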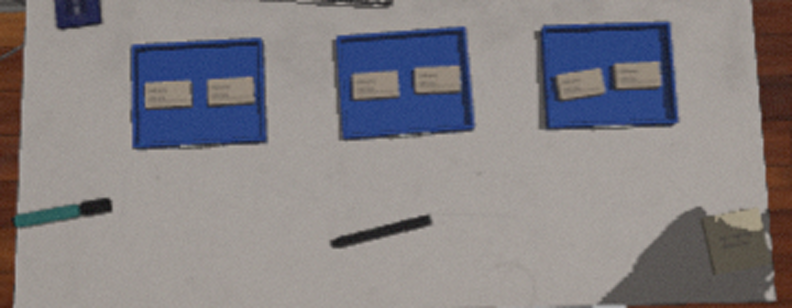

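View pics/w13.png

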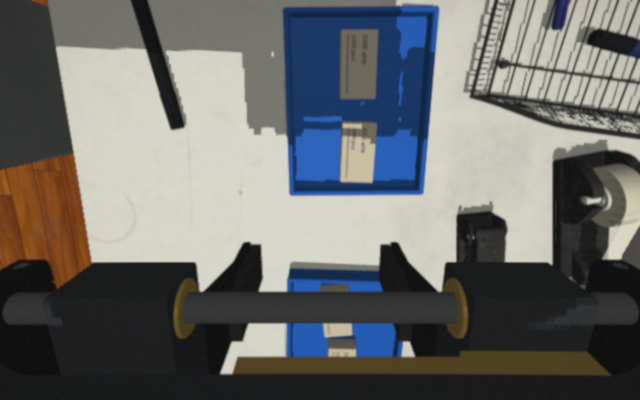

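All three trays hold two flat cartons with gaps between them. The marker is unmoved, and the highlighter and pad look to be where they were. The arm is clear, so I am handing in.

```bash
python3 -c "
from cell import workorder; print(workorder.sign_off())"
```

```text
the job is handed in; nothing more can be done
None
```

All four stock cartons are dealt and the job is handed in. Each tray now holds two cartons, lying flat side by side on the tray's bottom.

The order was:
1. stock_2 to the empty tray_c
2. stock_1 to tray_c
3. stock_4 to tray_a
4. stock_3 to tray_b

**Time and force:** The last reading before hand-in was 21.15 s, against the 72 s limit. The highest force reading I saw was about 5.4 N, when the first carton touched the tray floor. Forces were only read at the end of each move call.

**Last checks (overhead and wrist pictures):**
- **Cartons:** All six are inside the trays. The overhead picture puts the centres of each pair about 78 to 83 mm apart, so there is clear space between them.
- **Dealt cartons:** In the overhead pictures carton_a and carton_b lie where they were at the start, within the few millimetres those pictures resolve.
- **Bystanders:** The marker's measured position changed by 0.3 mm, which is measurement noise. I judged the highlighter and the note pad by eye only, and both look unmoved. The pad was partly in the arm's shadow.
- **Disagreements:** Carton lengths measured from overhead came out at 52 to 59 mm instead of 60 mm, from the coarse colour mask. Wrist and overhead positions differed by up to about 4 mm. Neither mattered for the fit.

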